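Refit the four-armed handle on the clamp's keyed shaft

ROBOT

A 6-joint arm with a two-finger parallel gripper is mounted at the origin on the work surface. World frame = base frame: x ahead of the robot, y to its left, z up, the work surface at z = 0. Lengths are in m, angles in rad, forces in N, time in s.
With the tool pointing down it reaches from about 0.35 to 0.975 m from the base axis. Payload 4.9 kg.
Tool frame: the origin (TCP) lies on the centre line of the jaws, within the pads' length; the fingertips stand 8 mm ahead of it and the grasp point (between the pads) lies 11 mm behind it; z points along the fingers, y is the direction in which the jaws open and shut (so a half turn about z gives the same grasp; the last joint's range is limited). The gripper opens to 85 mm and grips with 20 to 120 N. Pads are 22 mm wide; open, the fingers measure 114 mm over their backs; the gripper's body (76 mm by 85 mm) begins 54 mm behind the grasp point. The pads swing forward as they close: fully open they stand 13 mm farther back than shut.
Start: joints at [1.184, 0.053, 1.613, -0, 1.476, -0.119], TCP at [0.165, 0.603, 0.239] pointing down, gripper open.
Joint ranges: [-3.01, 3.01], [-1.01, 2.22], [0.06, 2.58], [-1.02, 4.17], [0.09, 2.62], [-3.14, 3.14]. Speed limits (rad/s): [2.57, 2.57, 3.14, 3.14, 3.14, 3.14].

INTERFACE

Orientations are given as a rotation vector (axis times angle).
In Python, from station import get_obs, get_image, calibration, finish_job gives the robot as it stands. The module is installed in compiled form; this text tells all that it offers.
- The arm moves only by the shell command python3 -m jog 'ROWS' [FORCE]. ROWS is JSON, a list of rows, each a list of 7 numbers: the shift along the tool's x, y, z in cm, then the turn, a rotation vector about the tool's x, y, z in rad, then the closure in counts, from 0 (fully open) to 255 (shut). In form: [[dx, dy, dz, ax, ay, az, jaw], ...]. A call has 1 to 8 rows; each row is the pose to reach, as a shift and turn from the pose measured when the call began, along the tool's axes at that moment; what a row does not reach only later rows make up. A row lasts 1/12 s, in which the tool goes at most 41.7 mm and 7.16 degrees, less where a joint would pass 70% of its speed; a pose out of reach is approached as far as the arm can. A call with a gripper value outside its range is refused whole. The fingers move at their own pace and stop on an object; FORCE is the grip in N (left out, the last holds). Time passes only in rows, so rows that repeat a pose let the fingers close. It gives the time, the measured TCP pose, the force and the opening at its end, in the units of the state.
- get_obs(): the state, without advancing time (a new reading comes with each control period).
- get_image(name): name is "scene" or "top"; returns the picture (420x560x3 uint8, red, green, blue); there is no depth.
- calibration(name): a dict with "vfov" (degrees; the focal length in pixels is half the picture's height over the tangent of half this angle, whatever the lens; pixels are square), "cx", "cy" (the principal point, pixels), "R" (3x3) and "t" (3): a world point X has camera coordinates R X + t. Camera axes: x right, y down, z forward; pixel columns grow to the right and rows downward; lengths in m; the calibration is good to about 2 mm. A picture is of the moment at which its call begins. calibration takes no time and is no camera call.
- finish_job(): hands the job in, once; it reports no verdict.
The state is a dict: "t": time; "q": joint angles; "dq": joint speeds; "effort": joint torques, N m; "tool_pos": TCP position; "tool_rot": TCP orientation; "contact_force": force on the tool from outside, world axes, zero at the start; "wrist_torque": the same for the moment, N m; "opening": finger opening in m.
Only numpy, scipy, OpenCV 4.12 (cv2) and the standard library are available. Lean on these libraries where they do the work, as an engineer would, in place of code of your own. Each camera call takes 0.05 s, during which the arm holds its last target. There are 200 camera calls.

TASK

Put the loose four-armed handle back on the upright shaft of the grey clamp unit: set it over the shaft, turn it slowly until its slots find the shaft's two keys, then press it down past the spring catch until its foot sits fully home, flat on the clamp block. Let go and leave it there, without pushing the other things on the bench about.

Things in the scene. Friction and masses are not known exactly. Their poses are not given: they have to be found in the camera images.
- handle: the loose four-armed handle, steel and black plastic, about 0.45 kg, 192 mm across, 104 mm tall, standing upright on its foot on the bench. Origin: centre of its underside, z up its axis. From below: a square foot 48 x 48 mm, 32 mm tall; a round hub 52 mm across up to 74 mm; a black boss above it. Four arms along its +x, -x, +y and -y
- boss_top (a point): centre of the flat top of the handle's round black boss, 104 mm above its underside; the boss is 36 mm across and 30 mm tall: grip it from above, or press its top
- arm (a point): a point on the axis of the handle's +x arm, 55 mm from the handle's axis and 58 mm above its underside. Each arm is a bare steel bar 14 mm thick ending in a 28 mm ball centred 82 mm from the axis; between the arms is free space
- bore (a point): the mouth of the bore, at the centre of the handle's underside (same point as the handle's origin): a blind bore 23 mm wide and 68 mm deep, with two slots 13 mm wide and 32 mm high that run from it out through the foot's two opposite faces at the handle's +x and -x
- clamp: the grey clamp unit, fixed to the bench on its left or right half: base plate 150 x 120 x 12 mm, block 100 (x) x 85 (y) mm whose flat top is 70 mm above the bench, a 25 mm steel bar through it along its y, 200 mm long. Origin: centre of its underside
- shaft_foot (a point): the point on the clamp block's flat top on the axis of its upright shaft, z up; the handle's origin lies here when home. At the shaft's foot two opposite keys (one bar 36 mm long over both, 8 mm wide) rise 24 mm from the block top. Their direction is not the clamp's: it differs each time and is not reported. Unaligned, the handle rests on the keys, 24 mm up, and turns freely
- shaft_tip (a point): the top of the round steel shaft, 64 mm above the block top; the shaft is 20 mm across, its top 8 mm tapered to 10 mm. It turns only stiffly (0.35 N m, so about 6 N on an arm 60 mm out, once the handle is locked to it; before that the handle turns with about 1 N)
- catch (a point): on the shaft's axis, 12.5 mm above the block top: the height of the spring catch, two sprung balls in the shaft. When slots and keys meet (within about 0.1 rad; once in every half turn) the handle falls by itself some 6 mm and rests on the catch. A push down of roughly 10 to 13 N on the boss takes it past the catch and home
- pipe_blank: a pale wooden pipe blank: round bowl 42 mm across and 50 mm tall, with an 18 mm stub shank to one side; origin under the bowl. Bystander
- rubbing_block: a cork rubbing block 90 x 42 x 30 mm; origin under its centre. Bystander
- chuck: a dark steel drill chuck standing upright, 46 mm across, 80 mm tall; origin under its centre. Bystander
- pad: a round sanding pad 124 mm across, 15 mm thick, with a plain 28 mm steel boss on top; origin under its centre. Bystander
- glue: a closed glue bottle 60 mm across, 150 mm tall; origin under its centre. Bystander
- screwdriver: a screwdriver lying on the bench. Bystander
- offcut: a pale wooden offcut 110 x 60 x 45 mm; origin under its centre. Bystander
- wedge_block: a brown wooden block 100 x 50 x 35 mm; origin under its centre. Bystander
Not all that is in view belongs to the job. What is shaped like the handle but blue or turquoise is not meant.

How it is judged:
On the way:
1. the handle is over the shaft, with the shaft's nose in its bore, not yet home (z of handle in the frame of shaft_foot between 0.008 and 0.054 m and horizontal distance between handle and shaft_foot below 0.008 m).
At the end, for the whole second after the job is handed in: the handle's underside is within 4 mm of the clamp block's top, its axis within 5 mm of the shaft's and upright within 4 degrees (0.07 rad), at rest and released (z of handle in the frame of shaft_foot between -0.004 and 0.004 m and horizontal distance between handle and shaft_foot below 0.005 m and angle between handle's own z axis and vertical below 0.07 rad and linear speed of handle below 0.02 m/s and angular speed of handle below 0.2 rad/s); the robot touches nothing.
It fails at once if a bystander is pushed more than 40 mm from its place (distance of any of pipe_blank, rubbing_block, chuck, pad, glue, screwdriver, offcut, wedge_block from where it was at the start of the episode above 0.04 m).
It also fails if it takes over 69 s, if anything falls off the work surface, if the arm or the gripper's body presses on something with over 40 N, if the wrist force passes 120 N, or if a joint passes its speed limit or range.

## Working session

There is one attempt and no reset: what is moved stays moved. The work goes in short steps, Python scripts to look and compute and a shell command to move; the robot and the scene stay as the last step left them, time stands still between calls to the robot, and variables do not carry over. Pictures are saved under pics/ and viewed, about 8 in all and at most 12, crops included, and the job is handed in when it is done.

```bash
mkdir -p pics; cat > h.py <<'E'
import numpy as np, cv2
from station import *
def cam(n):
    c=calibration(n); f=210/np.tan(np.radians(c['vfov'])/2)
    return f,c['cx'],c['cy'],np.array(c['R']),np.array(c['t'])
def ray(n,u,v,z):
    f,cx,cy,R,t=cam(n); o=-R.T@t; d=R.T@np.array([(u-cx)/f,(v-cy)/f,1]); return o+d*(z-o[2])/d[2]
def proj(n,X):
    f,cx,cy,R,t=cam(n); p=R@np.array(X)+t; return np.array([f*p[0]/p[2]+cx,f*p[1]/p[2]+cy])
def save(n,name):
    im=get_image(n); cv2.imwrite('pics/'+name,im[:,:,::-1]); return im
E
python3 - <<'E'
from h import *
a=save('scene','s0.png');b=save('top','t0.png')
for n in('scene','top'):
    f,cx,cy,R,t=cam(n);print(n,f,cx,cy,-R.T@t)
    print(R)
print(get_obs())
E
```

```text
scene 423.05151057262486 274.6718608115817 212.242848670165 [1.17726858 0.63398896 0.90319785]
[[-0.72487065  0.68849718  0.023112  ]
 [ 0.43930765  0.4878385  -0.75433572]
 [-0.53063294 -0.53664255 -0.6560819 ]]
top 417.8650490956582 272.7284176618444 201.95860507240306 [ 0.40330644 -0.00163965  1.14676859]
[[ 0.00687242 -0.99993384 -0.00922465]
 [-0.98937186 -0.00545935 -0.14530489]
 [ 0.14524491  0.0101252  -0.98934392]]
{'t': 0.1, 'q': array([ 1.18404211e+00,  5.33068298e-02,  1.61416865e+00,  2.32415334e-05,
        1.47601754e+00, -1.19003660e-01]), 'dq': array([-0.00117848, -0.00057859, -0.00405919, -0.00014508,  0.00109068,
        0.00043835]), 'effort': array([-1.17587965e-04, -3.94901884e+01, -3.71364033e+01, -1.57962518e-04,
        3.97223019e-03, -4.06215435e-06]), 'tool_pos': array([0.1651356 , 0.60221127, 0.2381689 ]), 'tool_rot': array([-4.19263220e-01, -3.11298676e+00,  2.88060145e-03]), 'contact_force': array([-0.49163657,  0.11923168, -0.05091907]), 'wrist_torque': array([0.03524615, 0.03184332, 0.00182365]), 'opening': 0.0858278370131176}
```

View pics/s0.png

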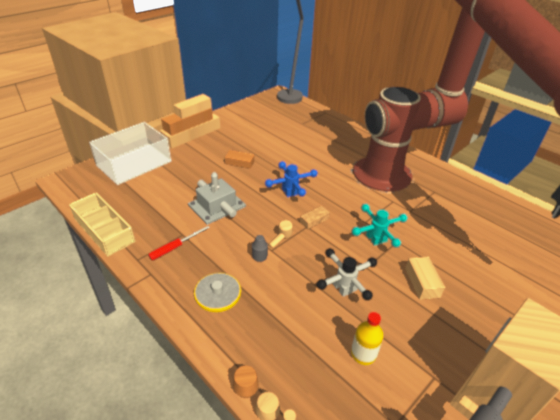

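View pics/t0.png

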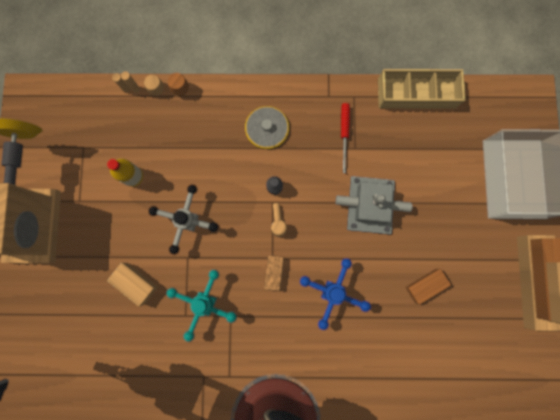

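Scene and top views: the candidates shaped like the handle are steel/black at top (183,218) / scene (348,275), turquoise at top (203,305) and blue at top (337,293). I choose the steel/black one. The clamp is at top (375,203), scene (215,195). Next is one close crop of both.

```bash
python3 - <<'E'
from h import *
s=cv2.imread('pics/s0.png');t=cv2.imread('pics/t0.png')
def c(i,u,v,w=40,h=30,k=10):
    return cv2.resize(i[v-h:v+h,u-w:u+w],(400,300),interpolation=cv2.INTER_CUBIC)
cv2.imwrite('pics/c0.png',np.vstack([np.hstack([c(t,183,219,),c(t,375,203)]),np.hstack([c(s,348,275),c(s,217,195)])]))
E
```

```text
(no output)
```

View pics/c0.png

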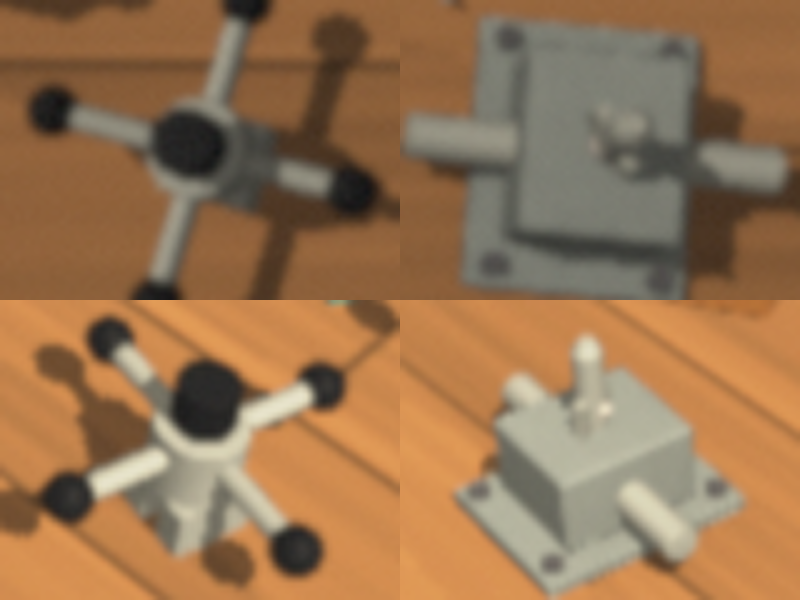

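```bash
python3 - <<'E'
from h import *
s=cv2.imread('pics/s0.png');t=cv2.imread('pics/t0.png')
def tri(pt,ps):
    A=[];b=[]
    for n,(u,v) in(('top',pt),('scene',ps)):
        f,cx,cy,R,T=cam(n);o=-R.T@T;d=R.T@np.array([(u-cx)/f,(v-cy)/f,1]);d/=np.linalg.norm(d)
        P=np.eye(3)-np.outer(d,d);A.append(P);b.append(P@o)
    return np.linalg.lstsq(np.vstack(A),np.hstack(b),rcond=None)[0]
print('boss',tri((180.6,217.6),(350,260.5)),ray('top',180.6,217.6,.104))
print('tip',tri((380.6,198),(214.4,172.5)),ray('top',380.6,198,.134),ray('scene',214.4,172.5,.134))
for n,i,(x0,y0,x1,y1) in(('top',t,(143,178,225,262)),('scene',s,(305,240,390,310))):
    m=(i[y0:y1,x0:x1].max(2)<50).astype(np.uint8)
    k,l,st,ce=cv2.connectedComponentsWithStats(m)
    for j in range(1,k):
        if st[j,4]>12:
            u,v=ce[j]+[x0,y0]; print(n,st[j,4],u.round(1),v.round(1),ray(n,u,v,.058).round(4),ray(n,u,v,.104).round(4))
print('keys',[ray('top',335+(a-400)/5,173+b/5,.094).round(4) for a,b in((603,115),(628,160))],[ray('scene',177+(a-400)/5,165+(b-300)/5,.094).round(4) for a,b in((580,420),(605,408))])
p=ray('top',380.6,198,.134);print('shaft foot px',proj('top',[p[0],p[1],.094]),proj('scene',[p[0],p[1],.094]))
E
```

```text
boss [0.51485268 0.24265232 0.09983524] [0.51537815 0.24034838 0.104     ]
tip [ 0.56380483 -0.25589091  0.1331433 ] [ 0.56323864 -0.25520827  0.134     ] [ 0.5647554  -0.25552268  0.134     ]
top 41 192.1 188.7 [0.5974 0.2235 0.058 ] [0.5892 0.214  0.104 ]
top 42 153.0 210.5 [0.5387 0.3247 0.058 ] [0.533  0.3109 0.104 ]
top 124 180.8 217.6 [0.5204 0.2505 0.058 ] [0.5155 0.2399 0.104 ]
top 66 213.1 227.0 [0.496  0.1648 0.058 ] [0.4921 0.1578 0.104 ]
top 46 173.9 249.0 [0.4382 0.2652 0.058 ] [0.4368 0.2539 0.104 ]
scene 16 328.2 252.2 [0.4995 0.1632 0.058 ] [0.5364 0.1888 0.104 ]
scene 135 348.8 264.8 [0.4936 0.2311 0.058 ] [0.5308 0.2531 0.104 ]
scene 35 320.3 284.1 [0.5997 0.2237 0.058 ] [0.6311 0.246  0.104 ]
scene 32 365.6 294.7 [0.541  0.3231 0.058 ] [0.5756 0.34   0.104 ]
keys [array([ 0.5746, -0.2527,  0.094 ]), array([ 0.5516, -0.2647,  0.094 ])] [array([ 0.5892, -0.2352,  0.094 ]), array([ 0.5703, -0.2346,  0.094 ])]
shaft foot px [376.72629398 200.43394914] [215.73868095 182.70774988]
```

```bash
python3 - <<'E'
from h import *
s=cv2.imread('pics/s0.png');t=cv2.imread('pics/t0.png')
def c(i,u,v,w=20,h=15):
    r=cv2.resize(i[v-h:v+h,u-w:u+w],(400,300),interpolation=cv2.INTER_CUBIC).astype(float);lo,hi=np.percentile(r,[1,99]); return np.clip((r-lo)/(hi-lo)*255,0,255).astype(np.uint8)
cv2.imwrite('pics/c1.png',np.vstack([np.hstack([c(s,345,288),c(s,217,182)]),np.hstack([c(t,193,221),c(t,378,203)])]))
print(345-20,288-15)
for a in (0,28,60,-30,-60):
    r=np.radians(a);d=.018*np.array([np.cos(r),np.sin(r),0])
    for z in(.094,):
        o=np.array([.564,-.2555,z]);print(a,[((proj('scene',o+k*d)-[197,167])*10+[400,0]).round() for k in(1,-1)],[((proj('top',o+k*d)-[358,188])*10+[400,300]).round() for k in(1,-1)])
E
```

```text
325 273
0 [array([539., 181.]), array([630., 135.])] [array([586., 352.]), array([590., 492.])]
28 [array([561., 190.]), array([609., 126.])] [array([553., 360.]), array([624., 484.])]
60 [array([592., 192.]), array([577., 124.])] [array([526., 386.]), array([651., 457.])]
-30 [array([528., 165.]), array([642., 151.])] [array([622., 361.]), array([555., 482.])]
-60 [array([532., 147.]), array([638., 168.])] [array([649., 387.]), array([528., 456.])]
```

View pics/c1.png

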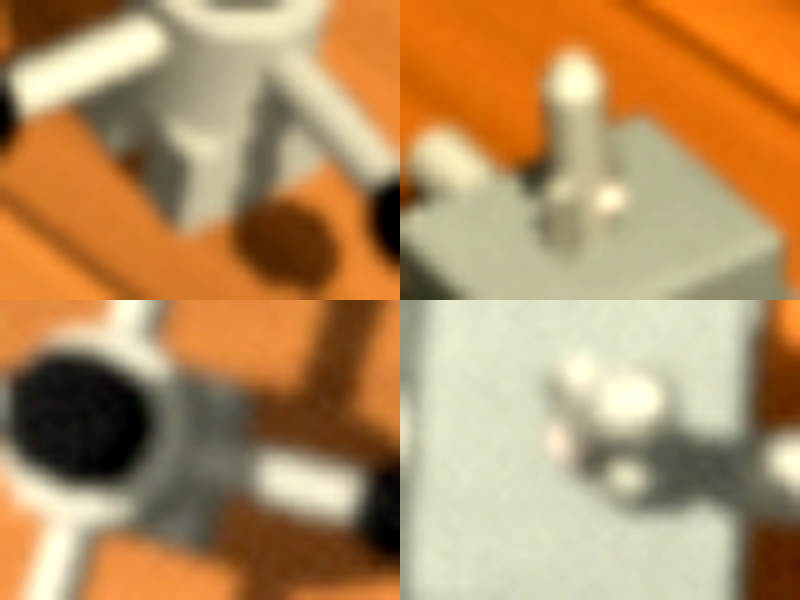

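Both crops: the slot shows in the foot's left face in the scene crop (135,150), with bench visible through it, so the slots run along about -15°. The key tops at top-crop (580,375) and (630,477) and scene-crop (563,187) give a key direction of about 27°. The choice of the steel/black handle holds, so I set out.

```bash
cat >> h.py <<'E'
from scipy.spatial.transform import Rotation as Ro
def go(p,yaw):  # yaw of tool x, deg; tool down
    o=get_obs();R=Ro.from_rotvec(o['tool_rot']);c,s=np.cos(np.radians(yaw)),np.sin(np.radians(yaw))
    T=Ro.from_matrix(np.array([[c,s,0],[s,-c,0],[0,0,-1]]))
    x=R.as_matrix()[:,0];print('t',round(o['t'],2),'pos',o['tool_pos'].round(4),'yaw',np.degrees(np.arctan2(x[1],x[0])).round(2),'q',o['q'].round(2),'F',o['contact_force'].round(1),'open',round(o['opening'],4))
    print('row cm',(R.inv().apply(np.array(p)-o['tool_pos'])*100).round(2),'turn',(R.inv()*T).as_rotvec().round(3))
E
python3 -c "
from h import *
go([.517,.2435,.2],75)"
```

```text
t 0.1 pos [0.1651 0.6022 0.2382] yaw 164.66 q [ 1.18  0.05  1.61  0.    1.48 -0.12] F [-0.5  0.1 -0.1] open 0.0858
row cm [-43.42 -25.28   3.85] turn [-2.000e-03  1.000e-03  1.565e+00]
```

```bash
python3 -m jog '[[-3.5,-2,0,0,0,0.12,0],[-7,-4,0,0,0,0.24,0],[-10.5,-6,0,0,0,0.36,0],[-14,-8,0,0,0,0.48,0],[-17.5,-10,0,0,0,0.6,0],[-21,-12,0,0,0,0.72,0],[-24.5,-14,0,0,0,0.84,0],[-28,-16,0,0,0,0.96,0]]'; python3 -c "
from h import *
go([.517,.2435,.2],75)"
```

```text
t: 0.77
tool_pos: [0.3936, 0.3721, 0.238]
tool_rot: [1.817, 2.563, -0.004]
contact_force: [1.0, 1.0, 0.3]
opening: 0.0851
t 0.77 pos [0.3936 0.3721 0.238 ] yaw 109.32 q [ 0.62 -0.15  1.81 -0.    1.48  0.28] F [1.  1.  0.3] open 0.0851
row cm [-16.21   7.4    3.81] turn [-0.001  0.002  0.599]
```

```bash
python3 -m jog '[[-3,1.4,0.5,0,0,0.1,0],[-6,2.8,1,0,0,0.2,0],[-9,4.2,1.5,0,0,0.3,0],[-12,5.5,2,0,0,0.4,0],[-14.5,6.6,3,0,0,0.5,0],[-16.2,7.4,3.8,0,0,0.6,0],[-16.2,7.4,3.8,0,0,0.6,0],[-16.2,7.4,3.8,0,0,0.6,0]]'; python3 -c "
from h import *
go([.517,.2435,.086],75)
t=save('top','t1.png');s=save('scene','s1.png')
c=lambda i,u,v:cv2.resize(i[v-40:v+40,u-53:u+53,::-1],(400,300),interpolation=cv2.INTER_CUBIC)
cv2.imwrite('pics/c2.png',np.hstack([c(t,183,215),c(s,348,260)]))
p=[.517,.2435,.188]
for n,u,v in(('top',183,215),('scene',348,260)): print(n,[((proj(n,[.517,.2435,z])-[u-53,v-40])*3.77).round() for z in(.104,.192)])
"
```

```text
t: 1.43
tool_pos: [0.5167, 0.2428, 0.1989]
tool_rot: [-2.493, -1.91, 0.007]
contact_force: [-0.5, 0.1, -0.4]
opening: 0.0853
t 1.43 pos [0.5167 0.2428 0.1989] yaw 74.92 q [ 0.31 -0.04  1.78 -0.    1.41  0.57] F [-0.5  0.1 -0.4] open 0.0853
row cm [ 0.11  0.04 11.28] turn [-0.003  0.003 -0.001]
top [array([186., 158.]), array([153., 142.])]
scene [array([205., 151.]), array([224.,  58.])]
```

View pics/c2.png

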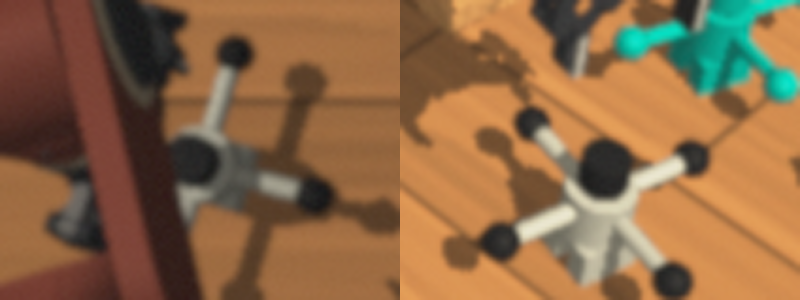

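```bash
python3 -m jog '[[0,0,2.5,0,0,0,0],[0,0,5,0,0,0,0],[0,0,7.5,0,0,0,0],[0.1,0,9.5,0,0,0,0],[0.1,0,10.5,0,0,0,0],[0.1,0,11.2,0,0,0,0],[0.1,0,11.2,0,0,0,80],[0.1,0,11.2,0,0,0,150]]' 40; python3 -m jog '[[0,0,0,0,0,0,200],[0,0,0,0,0,0,255],[0,0,0,0,0,0,255],[0,0,0,0,0,0,255]]'
```

```text
t: 2.2
tool_pos: [0.5171, 0.2456, 0.0893]
tool_rot: [2.49, 1.914, -0.001]
contact_force: [0.3, 0.1, 0.0]
opening: 0.0638
t: 2.53
tool_pos: [0.5181, 0.2461, 0.0914]
tool_rot: [2.49, 1.914, 0.003]
contact_force: [-3.4, 0.2, 5.9]
opening: 0.0346
```

```bash
python3 -m jog '[[0,0,-0.5,0,0,0,255],[0,0,-2,0,0,0,255],[0,0,-4,0,0,0,255],[0,0,-6.5,0,0,0,255],[0,0,-9,0,0,0,255],[0,0,-12,0,0,0,255],[0,0,-14.5,0,0,0,255],[0,0,-16,0,0,0,255]]' 60;  python3 -c "
from h import *
go([.564,-.2555,.252],75+27)
t=save('top','t2.png');s=save('scene','s2.png')
cv2.imwrite('pics/c3.png',np.hstack([t[100:300,80:280,::-1],s[130:330,250:450,::-1]]).repeat(2,0).repeat(2,1))
"
```

```text
t: 3.2
tool_pos: [0.5182, 0.2461, 0.2543]
tool_rot: [2.489, 1.913, 0.008]
contact_force: [0.5, 0.8, -4.8]
opening: 0.0341
t 3.2 pos [0.5182 0.2461 0.2543] yaw 75.09 q [ 0.31 -0.08  1.72 -0.    1.5   0.57] F [ 0.5  0.8 -4.8] open 0.0341
row cm [-47.3   17.32   0.2 ] turn [ 0.005 -0.001 -0.47 ]
```

View pics/c3.png

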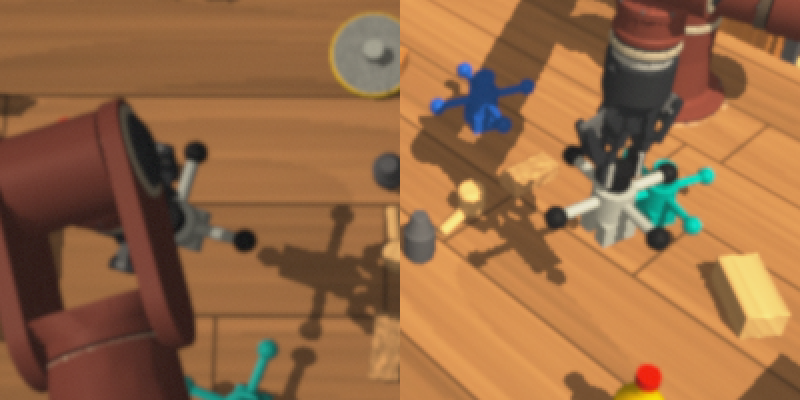

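```bash
python3 -m jog '[[-1.5,0.5,0,0,0,-0.02,255],[-4.5,1.6,0,0,0,-0.04,255],[-7.5,2.7,0,0,0,-0.07,255],[-10.5,3.8,0,0,0,-0.1,255],[-13.5,4.9,0,0,0,-0.13,255],[-16.5,6,0,0,0,-0.16,255],[-19.5,7.1,0,0,0,-0.2,255],[-22.5,8.2,0,0,0,-0.24,255]]' 
 python3 -c "
from h import *
go([.564,-.2555,.252],75+27)"
```

```text
t: 3.97
tool_pos: [0.539, 0.0064, 0.2515]
tool_rot: [2.241, 2.2, 0.007]
contact_force: [0.3, 0.4, -4.2]
opening: 0.0339
t 3.97 pos [0.539  0.0064 0.2515] yaw 88.96 q [-0.13 -0.16  1.8   0.    1.5  -0.11] F [ 0.3  0.4 -4.2] open 0.0339
row cm [-26.14   2.98  -0.11] turn [ 0.004 -0.002 -0.228]
```

```bash
python3 -m jog '[[-3.5,0.4,-0.1,0,0,-0.03,255],[-7,0.8,-0.1,0,0,-0.06,255],[-10.5,1.2,-0.1,0,0,-0.09,255],[-14,1.6,-0.1,0,0,-0.12,255],[-17.5,2,-0.1,0,0,-0.15,255],[-21,2.4,-0.1,0,0,-0.18,255],[-23.5,2.7,-0.1,0,0,-0.21,255],[-25.2,2.9,-0.1,0,0,-0.23,255]]' 
python3 -m jog '[[-0.6,0,0,0,0,0,255],[-0.6,0,0,0,0,0,255],[-0.6,0,0,0,0,0,255]]'
 python3 -c "
from h import *
go([.564,-.2555,.252],75+27)
t=save('top','t3.png');s=save('scene','s3.png')
c=lambda i,u,v,w=40,h=30,k=10:cv2.resize(i[v-40:v+40,u-40:u+40,::-1],(400,400),interpolation=cv2.INTER_CUBIC)
cv2.imwrite('pics/c4.png',np.hstack([c(t,375,200),c(s,215,175)]))
"
```

```text
t: 4.63
tool_pos: [0.562, -0.2484, 0.2483]
tool_rot: [-1.974, -2.44, -0.004]
contact_force: [-0.8, -0.1, -5.0]
opening: 0.0342
t: 4.88
tool_pos: [0.5623, -0.2534, 0.2458]
tool_rot: [-1.972, -2.436, -0.004]
contact_force: [-0.9, 0.4, -4.9]
opening: 0.0339
t 4.88 pos [ 0.5623 -0.2534  0.2458] yaw 102.02 q [-0.55  0.03  1.62  0.    1.49 -0.76] F [-0.9  0.4 -4.9] open 0.0339
row cm [-0.24  0.12 -0.62] turn [-0.003 -0.008  0.   ]
```

View pics/c4.png

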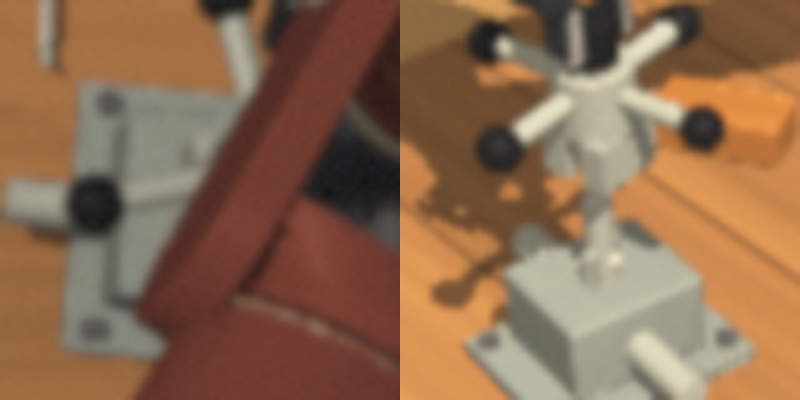

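```bash
python3 - <<'E'
from h import *
for z in (.208,.213,.218):
    a=ray('top',354,200.6,z)[:2];b=ray('top',381,160,z)[:2];m=(a+b)/2;h=(b-a)/2
    print(z,'scene',ray('scene',213.6,152,z).round(4),'top',m,(m+[-h[1],h[0]]),(m-[-h[1],h[0]]),2*np.hypot(*h)/2**.5)
S=[ray('scene',175+u/5,135+v/5,.213)[:2] for u,v in((90,43),(303,127),(100,148),(280,22))]
print(np.round(S,4),[np.degrees(np.arctan2(*(S[i]-S[i+1])[::-1])) for i in(0,2)],np.mean(S,0))
print(proj('scene',[.564,-.2555,.155]),proj('scene',[.5623,-.2534,.155]))
E
```

```text
0.208 scene [ 0.562  -0.2545  0.208 ] top [ 0.59262923 -0.20830964] [ 0.62461929 -0.16093781] [ 0.56063917 -0.25568147] 0.08083878202309007
0.213 scene [ 0.5664 -0.2481  0.213 ] top [ 0.59162087 -0.20720889] [ 0.62344055 -0.16008937] [ 0.55980119 -0.25432841] 0.08040822446661561
0.218 scene [ 0.5708 -0.2418  0.218 ] top [ 0.59061251 -0.20610814] [ 0.62226181 -0.15924092] [ 0.55896322 -0.25297535] 0.07997766691014116
[[ 0.5848 -0.3263]
 [ 0.5459 -0.1712]
 [ 0.6453 -0.231 ]
 [ 0.4833 -0.2692]] [np.float64(-75.94523924415209), np.float64(13.272470475306008)] [ 0.56482192 -0.24942039]
[214.11908814 166.8033409 ] [214.98452584 166.88625102]
```

```bash
python3 -m jog '[[-0.2,0.1,0,0,0,0,255],[-0.2,0.1,0.5,0,0,0,255],[-0.2,0.1,1,0,0,0,255],[-0.2,0.1,1.5,0,0,0,255],[-0.2,0.1,2,0,0,0,255],[-0.2,0.1,2.5,0,0,0,255],[-0.2,0.1,3,0,0,0,255],[-0.2,0.1,3.5,0,0,0,255]]' 
 python3 -c "
from h import *
go([.564,-.2555,.185],75+27)"
```

```text
t: 5.65
tool_pos: [0.5645, -0.2549, 0.2123]
tool_rot: [-1.973, -2.441, -0.004]
contact_force: [-0.8, -0.7, -3.9]
opening: 0.0344
t 5.65 pos [ 0.5645 -0.2549  0.2123] yaw 102.11 q [-0.55  0.06  1.65  0.    1.43 -0.76] F [-0.8 -0.7 -3.9] open 0.0344
row cm [-0.06 -0.06  2.73] turn [-0.    -0.004  0.002]
```

```bash
python3 -m jog '[[0,0,0.5,0,0,0,255],[0,0,1,0,0,0,255],[0,0,1.5,0,0,0,255],[0,0,1.8,0,0,0,255],[0,0,2.1,0,0,0,255],[0,0,2.3,0,0,0,255],[0,0,2.5,0,0,0,255],[0,0,2.6,0,0,0,255]]' 
 python3 -c "
from h import *
go([.564,-.2555,.185],75+27)"
```

```text
t: 6.32
tool_pos: [0.5646, -0.255, 0.1863]
tool_rot: [-1.973, -2.441, -0.004]
contact_force: [-0.9, -2.3, -3.5]
opening: 0.0338
t 6.32 pos [ 0.5646 -0.255   0.1863] yaw 102.11 q [-0.55  0.08  1.68  0.    1.39 -0.76] F [-0.9 -2.3 -3.5] open 0.0338
row cm [-0.04 -0.07  0.13] turn [ 0.    -0.004  0.002]
```

```bash
python3 -m jog '[[0,0,0.1,0,0,0,255],[0,0,0.2,0,0,0,255],[0,0,0.3,0,0,0,255],[0,0,0.3,0,0,0,255]]' 
python3 -m jog '[[0,0,0.1,0,0,-0.03,255],[0,0,0.1,0,0,-0.06,255],[0,0,0.1,0,0,-0.09,255],[0,0,0.1,0,0,-0.09,255]]' 
```

```text
t: 6.65
tool_pos: [0.5649, -0.2553, 0.1848]
tool_rot: [-1.974, -2.442, -0.003]
contact_force: [-0.6, -0.7, 3.1]
opening: 0.034
t: 6.98
tool_pos: [0.5646, -0.2555, 0.1846]
tool_rot: [-1.861, -2.529, -0.002]
contact_force: [-3.0, -1.3, 3.0]
opening: 0.0339
```

```bash
for i in 1; do python3 -m jog '[[0,0,0.1,0,0,-0.03,255],[0,0,0.1,0,0,-0.06,255],[0,0,0.1,0,0,-0.09,255],[0,0,0.1,0,0,-0.09,255]]'; python3 -m jog '[[0,0,0.1,0,0,-0.03,255],[0,0,0.1,0,0,-0.06,255],[0,0,0.1,0,0,-0.09,255],[0,0,0.1,0,0,-0.09,255]]'; done; python3 -c "
from h import *
go([.564,-.2555,.185],75+43)"
```

```text
t: 7.32
tool_pos: [0.5644, -0.2552, 0.1827]
tool_rot: [-1.745, -2.609, -0.003]
contact_force: [-0.2, -1.9, -4.8]
opening: 0.0343
t: 7.65
tool_pos: [0.564, -0.2551, 0.1805]
tool_rot: [-1.627, -2.683, -0.003]
contact_force: [-0.9, -2.7, -5.7]
opening: 0.0337
t 7.65 pos [ 0.564  -0.2551  0.1805] yaw 117.55 q [-0.55  0.08  1.68  0.    1.38 -1.03] F [-0.9 -2.7 -5.7] open 0.0337
row cm [-0.04 -0.02 -0.46] turn [-0.    -0.004 -0.008]
```

```bash
python3 -m jog '[[0,0,0.2,0,0,0,255],[0,0,0.4,0,0,0,255],[0,0,0.6,0,0,0,255],[0,0,0.6,0,0,0,255]]'; python3 -m jog '[[0,0,0.2,0,0,0,255],[0,0,0.4,0,0,0,255],[0,0,0.6,0,0,0,255],[0,0,0.6,0,0,0,255]]'
```

```text
t: 7.98
tool_pos: [0.5647, -0.2555, 0.1757]
tool_rot: [-1.629, -2.685, -0.003]
contact_force: [0.7, -1.5, 1.8]
opening: 0.0338
t: 8.32
tool_pos: [0.5652, -0.256, 0.1713]
tool_rot: [1.629, 2.685, 0.002]
contact_force: [-2.0, -0.9, 3.2]
opening: 0.0343
```

```bash
python3 -m jog '[[0,0,0.2,0,0,0,255],[0,0,0.4,0,0,0,255],[0,0,0.6,0,0,0,255],[0,0,0.6,0,0,0,255]]'; python3 -m jog '[[0,0,0.2,0,0,0,255],[0,0,0.4,0,0,0,255],[0,0,0.6,0,0,0,255],[0,0,0.6,0,0,0,255]]'
```

```text
t: 8.65
tool_pos: [0.5651, -0.2559, 0.1647]
tool_rot: [1.63, 2.685, 0.002]
contact_force: [-1.0, -1.8, 0.5]
opening: 0.0342
t: 8.98
tool_pos: [0.5654, -0.2568, 0.1616]
tool_rot: [1.629, 2.684, 0.0]
contact_force: [-5.4, -2.6, 13.2]
opening: 0.0338
```

```bash
python3 -m jog '[[0,0,0.1,0,0,0,255],[0,0,0.3,0,0,0,255],[0,0,0.5,0,0,0,255],[0,0,0.5,0,0,0,255]]'; python3 -m jog '[[0,0,0,0,0,0,200],[0,0,0,0,0,0,0],[0,0,0,0,0,0,0],[0,0,0,0,0,0,0],[0,0,0,0,0,0,0],[0,0,0,0,0,0,0]]'
```

```text
t: 9.32
tool_pos: [0.5658, -0.2574, 0.1616]
tool_rot: [1.628, 2.683, -0.001]
contact_force: [-11.6, 2.3, 22.3]
opening: 0.0338
t: 9.82
tool_pos: [0.5658, -0.2571, 0.1609]
tool_rot: [1.629, 2.683, -0.0]
contact_force: [0.2, 0.1, -0.7]
opening: 0.0848
```

Hard stop at the expected height (the TCP stays at 0.1616 while the force rises to 22 N). I retreat and check.

```bash
python3 -m jog '[[0,0,-1,0,0,0,0],[0,0,-3,0,0,0,0],[0,0,-5,0,0,0,0],[0,0,-8,0,0,0,0],[0,0,-11,0,0,0,0],[0,0,-14,0,0,0,0],[0,0,-15,0,0,0,0],[0,0,-15,0,0,0,0]]'; python3 -m jog '[[3,0,0,0,0,0,0],[6,0,0,0,0,0,0],[9,0,0,0,0,0,0],[12,0,0,0,0,0,0],[15,0,0,0,0,0,0],[18,0,0,0,0,0,0],[21,0,0,0,0,0,0],[22,0,0,0,0,0,0]]'
 python3 -c "
from h import *
t=save('top','t4.png');s=save('scene','s4.png')
c=lambda i,u,v:cv2.resize(i[v-45:v+45,u-45:u+45,::-1],(400,400),interpolation=cv2.INTER_CUBIC)
cv2.imwrite('pics/c5.png',np.hstack([c(t,375,200),c(s,215,180)]))
for n,u,v in(('top',375,200),('scene',215,180)): print(n,[((proj(n,[.565,-.2555,z])-[u-45,v-45])*4.444).round() for z in(.174,.174+.018,.07)])
"
```

```text
t: 10.48
tool_pos: [0.567, -0.2576, 0.3162]
tool_rot: [1.624, 2.676, -0.0]
contact_force: [0.2, 0.8, 0.3]
opening: 0.0856
t: 11.15
tool_pos: [0.4634, -0.0597, 0.3118]
tool_rot: [1.623, 2.681, 0.0]
contact_force: [-0.1, -0.5, 0.8]
opening: 0.0854
top [array([244., 176.]), array([253., 170.]), array([198., 205.])]
scene [array([193., 119.]), array([191.,  97.]), array([203., 240.])]
```

View pics/c5.png

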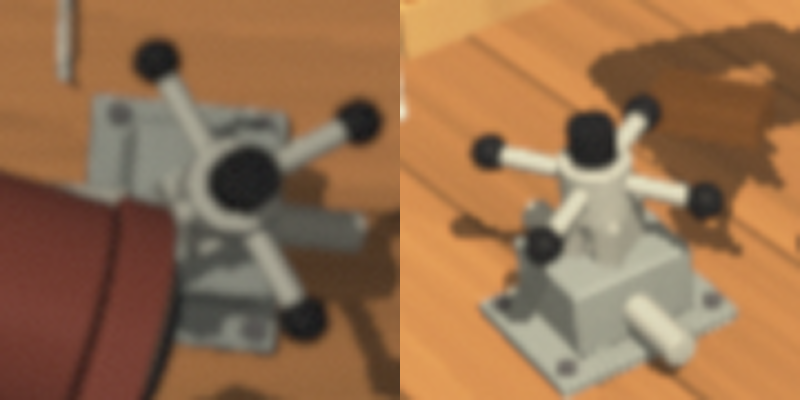

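Both views: the boss top sits at (245,178) in the top crop and (192,122) in the scene crop. For home I predicted (244,176) and (193,119). The foot is on the block and the gripper is clear.

```bash
python3 -c "
from station import *
finish_job()"
```

```text
the job is handed in; nothing more can be done
```

I put the steel and black handle back on the clamp shaft, pressed it fully home, let go and handed the job in at about 11 s of the 69 s allowed.

- **Method:** I gripped the handle by its boss, lowered it over the shaft until it rested on the keys, then turned it about 0.2 rad until it dropped. I then pressed it past the catch.
- **Force check:** At the end the tool stopped at 0.1616 m, within a millimetre of the expected home height, while the push rose from 13 to 22 N. That is a hard stop on the block.
- **Camera check:** After I let go and backed off, both views showed the boss top within about 1 pixel of where it should be when home. The foot sat on the block and the handle stood upright.
- **Bystanders:** I felt no contact with any of them, but I did not measure their positions afterwards.
- **Disagreements:** Before the fit, the two cameras put the handle's axis about 5 mm apart in y and 4 to 5 mm in x. That was inside the bore's capture range, and the fit itself settled it. While pressing, the tool drifted about 2 mm sideways. The side force (up to 12 N) disappeared on release.

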